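# Weed out the soft leaf spring

## Robot

A 7-joint arm with a two-finger parallel gripper is mounted at the origin on the work surface. World frame = base frame: x ahead of the robot, y to its left, z up, the work surface at z = 0. Lengths are in m, angles in degrees, forces in N, time in s.
With the tool pointing down it reaches from about 0.425 to 0.875 m from the base axis. Payload 4.7 kg.
Tool frame: the origin (TCP) lies midway between the tips of the shut fingers; the grasp point (between the pads) lies env.grip_point_offset behind it (env.grip_point_offset is the distance from the TCP to the grasp point, in m); z points along the fingers, y is the line along which they close (so a half turn about z gives the same grasp; the last joint's range is limited). The gripper opens to 87 mm and grips with 3 to 60 N. Pads are 19 mm wide; open, the fingers measure 117 mm over their backs; the gripper's body (75 mm by 190 mm) begins 51 mm behind the grasp point.
Start: joints at [64.807, 18.392, -4.016, 83.108, 1.295, 78.541, -3.26], TCP at [0.285, -0.584, 0.223] pointing down, gripper open.
Joint ranges: [-163.93, 163.93], [-17.29, 119.83], [-79.2, 71.16], [3.27, 140.29], [-89.18, 269.18], [5.43, 117.66], [-154.24, 154.24]. Speed limits (degrees/s): [147.25, 147.25, 180, 180, 180, 180, 180].

## Interface

Orientations are given as [roll, pitch, yaw] about the fixed x, y, z axes, in that order (R = Rz(yaw) Ry(pitch) Rx(roll)).
In Python, from cell import env gives the robot as it stands.
- The arm moves only by the shell command python3 -m creep 'ROWS' [FORCE]. ROWS is a JSON object of lists of equal length, an entry for each row: "translation": the shift along the tool's x, y, z in units of 0.08 m (1.0 is 0.08 m), a list of three; "turn": the turn, a rotation vector about the tool's x, y, z in units of 180 degrees (1.0 is 180 degrees), a list of three; "grip": the opening, from 0 (shut) to 1 (fully open). In form: {"translation": [[x, y, z], ...], "turn": [[ax, ay, az], ...], "grip": [grip, ...]}. A call has 1 to 5 rows; each row shifts and turns the commanded pose from where the row before left it, along the tool's axes as they then stand; what a row does not reach is not made up. A row lasts 1/8 s, in which the tool goes at most 62.5 mm and 10.7 degrees, less where a joint would pass 70% of its speed; a pose out of reach is approached as far as the arm can. A call with a number of a shift or a turn outside -1 to 1 is refused whole. A call with a gripper value outside its range is refused whole. The fingers move at their own pace and stop on an object; FORCE is the grip in N (left out, the last holds). Time passes only in rows, so rows that do not move let the fingers close. It gives the time, the measured TCP pose, the force, the opening and the grip force at its end, in the units of the state.
- env.get_obs(): the state, without advancing time (a new reading comes with each control period).
- env.read_camera(name): name is "scene" or "top"; returns a dict with "frame" (480x640x3 uint8, red, green, blue), "z_map" (480x640 float32, m along the optical axis (not along the pixel's ray), 0 where there is no reading), "K" (3x3 intrinsics, pixels), "rvec" (rotation vector, rad) and "tvec" (3), from world to camera coordinates, as OpenCV has them. Camera axes: x right, y down, z forward; pixel columns grow to the right and rows downward; lengths in m; the calibration is good to about 2 mm. A picture is of the moment at which its call begins.
- env.sign_off(): hands the job in; it is judged then, once.
The state is a dict: "time_s": time; "qpos": joint angles; "joint_velocities": joint speeds; "effort": joint torques, N m; "tool_pos": TCP position; "tool_rot": TCP orientation; "force": force on the tool from outside, world axes, zero at the start; "wrist_torque": the same for the moment, N m; "grip_width": finger opening in m; "grasp_force": force on a finger pad.
Only numpy, scipy, OpenCV 4.12 (cv2) and the standard library are available. Lean on these libraries where they do the work, as an engineer would, in place of code of your own. Each camera call takes 0.05 s, during which the arm holds its last target. There are 200 camera calls.

## Task

One of the three sieve-shaker leaf springs in the check fixture has gone soft. Press the blade tips gently down onto their stop screws, one after another, until you have felt which it is (the soft one must have been felt right down on its stop), then draw that spring out of the fixture by its shoe and set it inside the red reject tray. Leave the two sound springs seated and everything else where it is.

Things in the scene. Friction and masses are not known exactly. Their poses are not given: they have to be found in the camera images.
- fixture: Spring check fixture, fixed to the bench: dark base plate 180 x 250 x 14 mm, a green riser along its +x half. Origin: centre of the base's underside, on the bench. +x runs from the blade tips towards the shoes, y along the row, z up. Three stations at y = +78, 0 and -78 mm, each with one leaf spring pointing to -x.
- riser_edge (a point): Middle of the riser's upper front edge, 34 mm above the bench. The shoes stand on the riser, fronts level with this edge, between guide ribs 10 mm high with 1 mm play each side, running along x.
- keeper_bar (a point): Top centre of the fixed steel keeper bar, 29 mm deep in x, along the whole row; its underside is 11 mm below, its bolt heads 4 mm above. Each shoe's low heel is tucked under it (1 mm play); nothing else holds a shoe: it slides out level along the fixture's -x, is clear of the bar after 18 mm, and then lifts off.
- stop_row (a point): Top of the base plate, below the middle blade's tip, on the row line of the three stop screws. Each screw's orange hard-rubber cap (13 mm across, yields 15 N per mm) lies right under a blade's pressing place; it is set by hand, 10.5 to 13.5 mm below the resting blade's underside. More than 20 N on a screw, beyond what bends the blade, spoils its setting.
- shoe_a (a point): Centre, half-way up, of the block of leaf spring a's steel shoe, the part to grasp: 28 mm in x, 26 mm across y, 34 mm high, two small screw heads on top. Behind it (+x) a heel 26 mm long, 14 mm high. Axes as the fixture's while seated. Spring with shoe about 0.27 kg (0.8 to 1.25 times), balanced near here. The three look alike and may stand in any station.
- tip_a (a point): Where to press spring a: top of its blade, above its stop screw, 10 mm from the free end. Blade: straw-coloured strip 20 mm wide, 3 mm thick, top 59 mm above the bench. It gives some 2 mm almost freely (shoe play), then springs: sound about 0.85 N/mm (7 to 10 N at the stop), soft half that. On the stop the force climbs steeply; 1 N or more on the screw for half a second will do.
- blade_a: The bending part of leaf spring a's blade. Origin at its root, 29 mm in -x of the shoe's centre and 6.5 mm above it; the strip runs 90 mm along its own -x. In the soft spring the pressing point lies 0.03 mm nearer this root, far too little to measure; only feeling tells which it is.
- shoe_b (a point): Centre, half-way up, of the block of leaf spring b's steel shoe, the part to grasp: 28 mm in x, 26 mm across y, 34 mm high, two small screw heads on top. Behind it (+x) a heel 26 mm long, 14 mm high. Axes as the fixture's while seated. Spring with shoe about 0.27 kg (0.8 to 1.25 times), balanced near here. The three look alike and may stand in any station.
- tip_b (a point): Where to press spring b: top of its blade, above its stop screw, 10 mm from the free end. Blade: straw-coloured strip 20 mm wide, 3 mm thick, top 59 mm above the bench. It gives some 2 mm almost freely (shoe play), then springs: sound about 0.85 N/mm (7 to 10 N at the stop), soft half that. On the stop the force climbs steeply; 1 N or more on the screw for half a second will do.
- blade_b: The bending part of leaf spring b's blade. Origin at its root, 29 mm in -x of the shoe's centre and 6.5 mm above it; the strip runs 90 mm along its own -x. In the soft spring the pressing point lies 0.03 mm nearer this root, far too little to measure; only feeling tells which it is.
- shoe_c (a point): Centre, half-way up, of the block of leaf spring c's steel shoe, the part to grasp: 28 mm in x, 26 mm across y, 34 mm high, two small screw heads on top. Behind it (+x) a heel 26 mm long, 14 mm high. Axes as the fixture's while seated. Spring with shoe about 0.27 kg (0.8 to 1.25 times), balanced near here. The three look alike and may stand in any station.
- tip_c (a point): Where to press spring c: top of its blade, above its stop screw, 10 mm from the free end. Blade: straw-coloured strip 20 mm wide, 3 mm thick, top 59 mm above the bench. It gives some 2 mm almost freely (shoe play), then springs: sound about 0.85 N/mm (7 to 10 N at the stop), soft half that. On the stop the force climbs steeply; 1 N or more on the screw for half a second will do.
- blade_c: The bending part of leaf spring c's blade. Origin at its root, 29 mm in -x of the shoe's centre and 6.5 mm above it; the strip runs 90 mm along its own -x. In the soft spring the pressing point lies 0.03 mm nearer this root, far too little to measure; only feeling tells which it is.
- red_tray: Red open tray for rejects, fixed: 230 x 130 x 30 mm outside, walls and floor 4 to 5 mm. Origin under its centre, its x along the long side.
- grey_tray: Grey open tray of the same size for sound stock, fixed; not used. Origin under its centre.
- sieve: Brass test sieve, 105 mm across, 40 mm high, a bystander. Origin under its centre.
- tin_1: Aluminium moisture tin, 60 mm across, 45 mm high, a bystander. Origin under its centre.
- tin_2: Aluminium moisture tin, 60 mm across, 45 mm high, a bystander. Origin under its centre.
- hex_key: Black L-shaped hex key, 100 mm long, 6 mm thick, lying flat in front of the fixture, a bystander. Origin at the middle of the long leg, on the bench.
- caliper: Digital caliper, 200 mm long, lying flat behind the fixture, a bystander. Origin under its centre.

How it is judged:
By the outcome, as a careful person would: the job done as asked, in the order asked, and still so for the second after the job is handed in, with the robot touching nothing.
It also fails if it takes over 67 s, if anything falls off the work surface, if the arm or the gripper's body presses on something with over 40 N, if the wrist force passes 120 N, or if a joint passes its speed limit or range.

## Working session

There is one attempt and no reset: what is moved stays moved. The work goes in short steps, Python scripts to look and compute and a shell command to move; the robot and the scene stay as the last step left them, time stands still between calls to the robot, and variables do not carry over. Pictures are saved under pics/ and viewed, at most 10 in all, crops included, and the job is handed in when it is done.

```bash
ls; mkdir -p pics
python3 - <<'E'
from cell import env
import cv2
for n in("top","scene"):
    c=env.read_camera(n); cv2.imwrite(f"pics/{n}0.png",c["frame"][:,:,::-1]); print(n,c["K"].tolist(),c["rvec"],c["tvec"])
o=env.get_obs(); print(o, env.grip_point_offset)
E
```

```text
pics
top [[456.7642859299577, 0.0, 323.33670728586753], [0.0, 456.7642859299577, 238.40014262876937], [0.0, 0.0, 1.0]] [ 2.08653868 -2.1469794   0.170264  ] [0.03116995 0.59808159 0.82163862]
scene [[481.1789087188027, 0.0, 321.8248879707965], [0.0, 481.1789087188027, 241.82380187232434], [0.0, 0.0, 1.0]] [ 2.07260362  0.57131017 -0.2811906 ] [-0.51010708 -0.10845094  1.10057991]
{'time_s': 0.1, 'qpos': array([64.80782441, 18.43366415, -4.01613257, 83.16747635,  1.29340737,
       78.5388897 , -3.26042182]), 'joint_velocities': array([ 0.10414246, -0.08740072,  0.0218572 , -0.1840411 , -0.06495035,
       -0.04001728,  0.03192479]), 'effort': array([ 6.66454889e-05, -4.92571163e+01, -4.05782517e-01, -3.13395560e+01,
       -6.42432296e-02,  3.95049923e-02,  9.58737337e-05]), 'tool_pos': array([ 0.28470265, -0.5837991 ,  0.22158777]), 'tool_rot': array([-1.79905112e+02,  3.59587467e-03,  2.60015942e+01]), 'force': array([-0.10467882, -0.29531167, -0.0232216 ]), 'wrist_torque': array([-0.04378275,  0.00510087, -0.04701558]), 'grasp_force': 0.0, 'grip_width': 0.08711351155366423} 0.0187
```

View pics/top0.png

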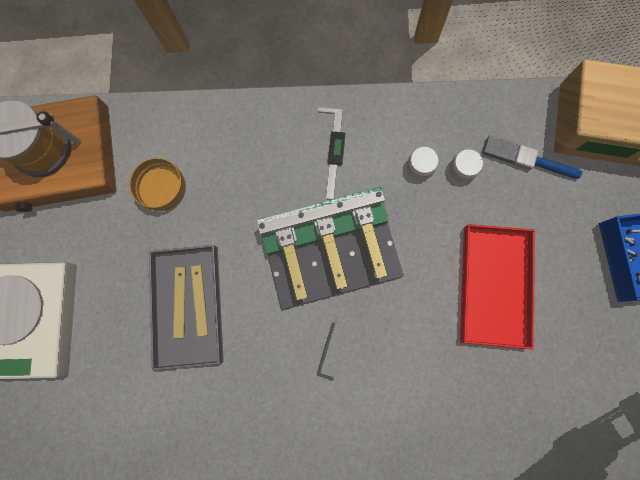

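View pics/scene0.png

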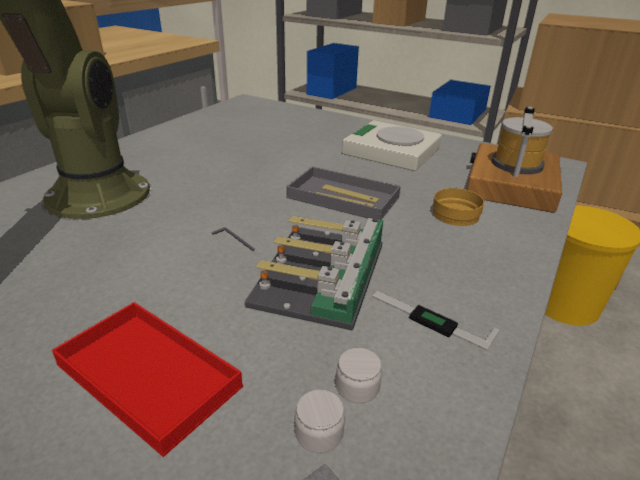

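The top view shows the fixture at about (330,250), with tips near (300,297), (341,287) and (380,275). The red tray is at (498,287) and the hex key at (328,350). The scene view confirms this layout. I'll enlarge the fixture.

```bash
cat > h.py <<'E'
import numpy as np, cv2
from cell import env
def cam(n="top"):
    c=env.read_camera(n); c["R"]=cv2.Rodrigues(np.array(c["rvec"],float))[0]; c["t"]=np.array(c["tvec"],float).ravel(); return c
def onz(c,u,v,z):
    d=c["R"].T@np.linalg.solve(c["K"],[u,v,1.]); o=-c["R"].T@c["t"]
    return o+d*(z-o[2])/d[2]
def crop(c,x,y,w,h,s,name):
    cv2.imwrite(name,cv2.resize(c["frame"][y:y+h,x:x+w,::-1],None,fx=s,fy=s,interpolation=cv2.INTER_CUBIC))
E
python3 - <<'E'
from h import *
c=cam(); crop(c,250,175,160,140,4,"pics/fix.png")
for n,u,v,z in [("tipL",300,297,.059),("tipM",341,287,.059),("tipR",381,275,.059),("red1",466,226,.03),("red2",534,230,.03),("red3",532,348,.03),("red4",461,345,.03)]: print(n,onz(c,u,v,z).round(4))
E
```

```text
tipL [0.4881 0.0605 0.059 ]
tipM [ 0.5045 -0.0166  0.059 ]
tipR [ 0.5248 -0.0923  0.059 ]
red1 [ 0.6194 -0.2669  0.03  ]
red2 [ 0.6073 -0.3984  0.03  ]
red3 [ 0.3829 -0.3703  0.03  ]
red4 [ 0.3917 -0.2388  0.03  ]
```

View pics/fix.png

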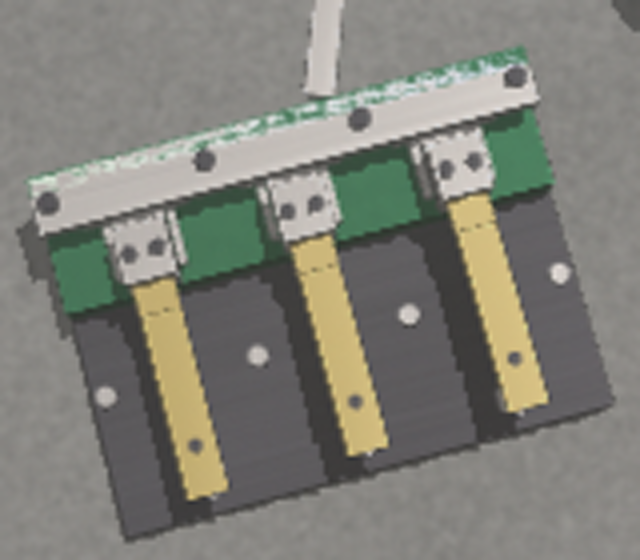

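The crop shows three parallel blades with free ends at about (208,494), (367,450) and (528,407), and shoe tops centred near (143,250), (302,205) and (461,162). The keeper bar runs behind them. Next I compute the fixture pose.

Run:
```python
from h import *
c=cam()
g=lambda u,v,z: onz(c,250+(u-1.5)/4,175+(v-1.5)/4,z)
ends=[g(208,494,.059),g(367,450,.059),g(528,407,.059)]
sh=[g(*p,.068) for p in[(143,250),(302,205),(461,162)]]  # shoe tops incl
row=ends[0]-ends[2]; print("row",np.linalg.norm(row), "yaw from row",np.degrees(np.arctan2(row[1],row[0]))-90)
e=np.mean(ends,0); s=np.mean(sh,0); print("end-shoe",np.linalg.norm((s-e)[:2]),np.degrees(np.arctan2(*(s-e)[1::-1])))
cr=[g(67,314,.034),g(553,187,.034)]; print("edge corners",cr,np.linalg.norm(cr[0]-cr[1]),np.degrees(np.arctan2(*(cr[0]-cr[1])[1::-1]))-90)
b=[g(125,541,.014),g(613,402,.014)];print("base front",b,np.linalg.norm(b[0]-b[1]),np.degrees(np.arctan2(*(b[0]-b[1])[1::-1]))-90)
for n,p in zip("LMR",ends): print(n,p.round(4))
for n,p in zip("LMR",sh): print(n,p.round(4))
# depth checks
P=np.linalg.inv(c["K"])
for u,v in[(300,295),(341,284),(379,273),(286,237),(325,226),(365,215),(340,330)]:
    d=c["z_map"][v,u]; w=c["R"].T@(P@[u,v,1.]*d-c["t"]); print(u,v,w.round(4))
```

```text
row 0.15514843047915916 yaw from row 13.541311672475416
end-shoe 0.11909620537147639 13.298018571216774
edge corners [array([0.57663444, 0.12678701, 0.034     ]), array([ 0.63271709, -0.11363219,  0.034     ])] 0.24687376123814803 13.130593775517426
base front [array([0.46657837, 0.10168432, 0.014     ]), array([ 0.52778455, -0.14001922,  0.014     ])] 0.24933269654398063 14.210199054101366
L [0.4859 0.0575 0.059 ]
M [ 0.5043 -0.0173  0.059 ]
R [ 0.5222 -0.0933  0.059 ]
L [0.6009 0.0856 0.068 ]
M [0.6203 0.0098 0.068 ]
R [ 0.6388 -0.0664  0.068 ]
300 295 [0.492  0.0607 0.0558]
341 284 [ 0.5102 -0.0168  0.0583]
379 273 [ 0.529  -0.089   0.0558]
286 237 [0.6016 0.0847 0.0654]
325 226 [0.6204 0.0101 0.0664]
365 215 [ 0.6398 -0.0668  0.0649]
340 330 [ 0.4246 -0.0129 -0.0047]
```

```bash
cat >> h.py <<'E'
from scipy.spatial.transform import Rotation as Ro
def go(t,yaw=13.5):
    o=env.get_obs(); R=Ro.from_euler("xyz",o["tool_rot"],degrees=True); T=Ro.from_euler("xyz",[180,0,yaw],degrees=True)
    print("pos",o["tool_pos"].round(4),"rot",o["tool_rot"].round(2),"F",o["force"].round(2),"w",round(o["grip_width"],4),"t",round(o["time_s"],2))
    d=np.array(t)-o["tool_pos"]
    print("units now-axes",(R.inv().apply(d)/.08).round(3),"target-axes",(T.inv().apply(d)/.08).round(3),"turn",((R.inv()*T).as_rotvec(degrees=True)/180).round(4))
E
python3 -m creep '{"translation":[[0,0,0],[0,0,0]],"turn":[[0,0,0.035],[0,0,0.0345]],"grip":[0,0]}' 10
python3 -c "
from h import *
go([.5271,-.0921,.10])"
```

```text
time_s: 0.45
tool_pos: [0.2848, -0.5841, 0.2222]
tool_rot: [-180.0, 0.0, 13.3]
force: [-0.4, -0.0, -0.0]
grip_width: 0.0743
grasp_force: 0.0
pos [ 0.2848 -0.5841  0.2222] rot [-1.7997e+02  1.0000e-02  1.3290e+01] F [-0.39 -0.04 -0.04] w 0.0743 t 0.45
units now-axes [ 4.361 -5.288  1.53 ] target-axes [ 4.38  -5.273  1.528] turn [-0.0002  0.     -0.0012]
```

```bash
python3 -m creep '{"translation":[[0.4,-0.5,0],[0.4,-0.5,0],[0.4,-0.5,0],[0.4,-0.5,0],[0.4,-0.5,0]],"turn":[[0,0,0],[0,0,0],[0,0,0],[0,0,0],[0,0,0]],"grip":[0,0,0,0,0]}' >/dev/null
python3 -m creep '{"translation":[[0.4,-0.5,0],[0.4,-0.5,0],[0.4,-0.5,0],[0.4,-0.5,0.2],[0.4,-0.5,0.3]],"turn":[[0,0,0],[0,0,0],[0,0,0],[0,0,0],[0,0,0]],"grip":[0,0,0,0,0]}' 
python3 -c "
from h import *
go([.5271,-.0921,.10])"
```

```text
time_s: 1.7
tool_pos: [0.5039, -0.1193, 0.1829]
tool_rot: [179.9, -0.1, 13.5]
force: [0.9, -0.9, -0.8]
grip_width: 0.0004
grasp_force: 0.0
pos [ 0.5039 -0.1193  0.1829] rot [ 1.799e+02 -1.100e-01  1.348e+01] F [ 0.93 -0.86 -0.8 ] w 0.0004 t 1.7
units now-axes [ 0.359 -0.265  1.037] target-axes [ 0.361 -0.263  1.037] turn [ 0.0005 -0.0006 -0.0001]
```

```bash
python3 -m creep '{"translation":[[0.36,-0.265,0],[0,0,0.5],[0,0,0.5],[0,0,0.37],[0,0,0]],"turn":[[0,0,0],[0,0,0],[0,0,0],[0,0,0],[0,0,0]],"grip":[0,0,0,0,0]}'
python3 - <<'E'
from h import *
go([.5271,-.0921,.061])
c=cam("scene"); crop(c,230,190,180,140,4,"pics/s1.png")
E
```

```text
time_s: 2.33
tool_pos: [0.5235, -0.0929, 0.0706]
tool_rot: [-179.8, 0.3, 13.5]
force: [-0.5, -0.2, -0.1]
grip_width: 0.0005
grasp_force: 0.0
pos [ 0.5235 -0.0929  0.0706] rot [-179.85    0.28   13.5 ] F [-0.47 -0.16 -0.11] w 0.0005 t 2.33
units now-axes [0.046 0.001 0.12 ] target-axes [0.046 0.001 0.12 ] turn [-0.0008  0.0016  0.    ]
```

View pics/s1.png

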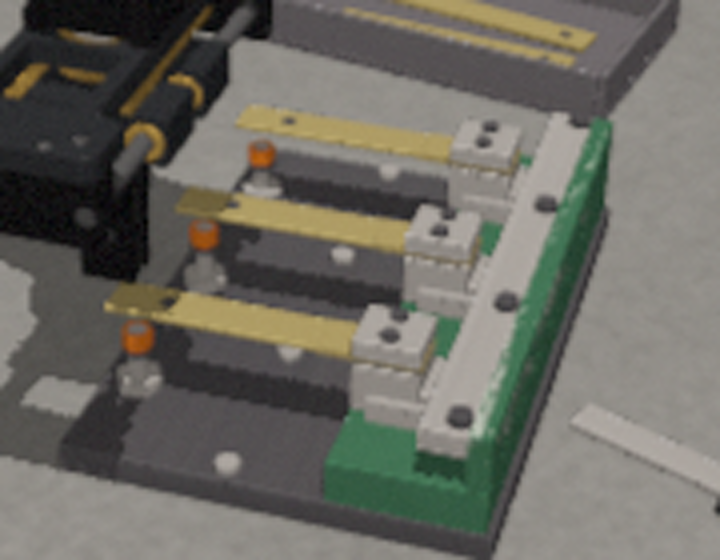

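The shut fingertip at (115,270) hangs above the near blade's end at (140,298). The orange caps sit below the tips, between the free end and the dot. I'll correct by 4 mm and descend.

```bash
python3 -m creep '{"translation":[[0.046,0,0.05],[0,0,0.05],[0,0,0.025],[0,0,0.025],[0,0,0]],"turn":[[0,0,0],[0,0,0],[0,0,0],[0,0,0],[0,0,0]],"grip":[0,0,0,0,0]}' 
python3 -m creep '{"translation":[[0,0,0.025],[0,0,0.025],[0,0,0]],"turn":[[0,0,0],[0,0,0],[0,0,0]],"grip":[0,0,0]}'
python3 -m creep '{"translation":[[0,0,0.025],[0,0,0.025],[0,0,0]],"turn":[[0,0,0],[0,0,0],[0,0,0]],"grip":[0,0,0]}'
```

```text
time_s: 3.0
tool_pos: [0.5293, -0.0925, 0.0609]
tool_rot: [180.0, 0.0, 13.5]
force: [1.0, -0.8, 0.5]
grip_width: 0.0004
grasp_force: 0.0
time_s: 3.38
tool_pos: [0.5294, -0.0925, 0.0569]
tool_rot: [180.0, 0.0, 13.5]
force: [-0.3, -0.6, 0.9]
grip_width: 0.0008
grasp_force: 0.3
time_s: 3.75
tool_pos: [0.5296, -0.0925, 0.0532]
tool_rot: [180.0, -0.0, 13.5]
force: [-0.5, -0.3, 4.1]
grip_width: 0.0003
grasp_force: 1.9
```

```bash
python3 -m creep '{"translation":[[0,0,0.025],[0,0,0.02],[0,0,0]],"turn":[[0,0,0],[0,0,0],[0,0,0]],"grip":[0,0,0]}' | grep -E "pos|force:"
python3 -m creep '{"translation":[[0,0,0.01],[0,0,0]],"turn":[[0,0,0],[0,0,0]],"grip":[0,0]}'| grep -E "pos|force:"
```

```text
tool_pos: [0.5299, -0.0925, 0.0499]
force: [-2.2, -0.8, 7.4]
grasp_force: 3.5
tool_pos: [0.5299, -0.0925, 0.0492]
force: [-2.2, -0.3, 7.9]
grasp_force: 3.8
```

```bash
for i in 1 2 3; do python3 -m creep '{"translation":[[0,0,0.0075],[0,0,0]],"turn":[[0,0,0],[0,0,0]],"grip":[0,0]}'| grep -E "pos|^force:"; done
```

```text
tool_pos: [0.53, -0.0925, 0.0487]
force: [-2.1, 0.5, 7.3]
tool_pos: [0.5301, -0.0925, 0.0482]
force: [-2.4, -0.6, 9.0]
tool_pos: [0.5301, -0.0925, 0.0478]
force: [-1.8, -1.0, 9.5]
```

```bash
for i in 1 2; do python3 -m creep '{"translation":[[0,0,0.0075],[0,0,0]],"turn":[[0,0,0],[0,0,0]],"grip":[0,0]}'| grep -E "pos|^force:"; done
```

```text
tool_pos: [0.5302, -0.0925, 0.0475]
force: [-3.6, 0.6, 10.4]
tool_pos: [0.5302, -0.0925, 0.0473]
force: [-3.9, 0.1, 12.7]
```

```bash
python3 -m creep '{"translation":[[0,0,0],[0,0,0],[0,0,0],[0,0,0],[0,0,0]],"turn":[[0,0,0],[0,0,0],[0,0,0],[0,0,0],[0,0,0]],"grip":[0,0,0,0,0]}'| grep -E "pos|^force:"
python3 -m creep '{"translation":[[0,0,-0.1],[0,0,-0.2],[-0.03,-0.485,0],[0,-0.49,0],[0,0,0]],"turn":[[0,0,0],[0,0,0],[0,0,0],[0,0,0],[0,0,0]],"grip":[0,0,0,0,0]}'
python3 -c "
from h import *
go([.5092,-.0165,.057])"
```

```text
tool_pos: [0.5302, -0.0925, 0.0473]
force: [-4.3, 0.4, 13.9]
time_s: 6.88
tool_pos: [0.5082, -0.0135, 0.0698]
tool_rot: [-179.9, -0.0, 13.8]
force: [-0.2, -0.8, 0.5]
grip_width: 0.0005
grasp_force: 0.0
pos [ 0.5082 -0.0135  0.0698] rot [-179.95   -0.     13.82] F [-0.24 -0.75  0.55] w 0.0005 t 6.88
units now-axes [0.003 0.039 0.16 ] target-axes [0.004 0.039 0.16 ] turn [-0.0003 -0.      0.0018]
```

```bash
python3 -m creep '{"translation":[[0,0.035,0.06],[0,0,0.05],[0,0,0.05],[0,0,0.02],[0,0,0]],"turn":[[0,0,0.001],[0,0,0],[0,0,0],[0,0,0],[0,0,0]],"grip":[0,0,0,0,0]}' | grep -E "pos|^force:"
python3 -m creep '{"translation":[[0,0,0.025],[0,0,0.025],[0,0,0]],"turn":[[0,0,0],[0,0,0],[0,0,0]],"grip":[0,0,0]}'| grep -E "pos|^force:"
python3 -m creep '{"translation":[[0,0,0.025],[0,0,0.01],[0,0,0]],"turn":[[0,0,0],[0,0,0],[0,0,0]],"grip":[0,0,0]}'| grep -E "pos|^force:"
```

```text
tool_pos: [0.5095, -0.0204, 0.0551]
force: [-0.0, -0.5, 2.2]
tool_pos: [0.5098, -0.02, 0.0514]
force: [-1.8, -3.2, 4.6]
tool_pos: [0.5101, -0.0201, 0.0491]
force: [-1.1, -0.6, 8.0]
```

```bash
for i in 1 2 3 4; do python3 -m creep '{"translation":[[0,0,0.0075],[0,0,0]],"turn":[[0,0,0],[0,0,0]],"grip":[0,0]}'| grep -E "pos|^force:"; done
```

```text
tool_pos: [0.5101, -0.0201, 0.0488]
force: [-2.6, -1.2, 10.2]
tool_pos: [0.5102, -0.0201, 0.0486]
force: [-3.5, -2.3, 12.8]
tool_pos: [0.5102, -0.0201, 0.0483]
force: [-4.9, -1.8, 15.6]
tool_pos: [0.5102, -0.0201, 0.0481]
force: [-6.2, -2.5, 18.7]
```

```bash
python3 -m creep '{"translation":[[0,0,-0.1],[0,0,-0.2],[0,-0.4,0],[0,-0.4,0],[0,-0.215,0]],"turn":[[0,0,0],[0,0,0],[0,0,0],[0,0,0],[0,0,0]],"grip":[0,0,0,0,0]}' >/dev/null
python3 -m creep '{"translation":[[0,0,0],[0,0,0],[0,0,0]],"turn":[[0,0,0],[0,0,0],[0,0,0]],"grip":[0,0,0]}' >/dev/null
python3 -c "
from h import *
go([.4908,.0587,.057])"
```

```text
pos [0.4911 0.0578 0.0698] rot [1.7998e+02 1.0000e-02 1.3190e+01] F [ 0.5  -0.73 -0.69] w 0.0004 t 10.25
units now-axes [-0.001 -0.012  0.16 ] target-axes [-0.001 -0.012  0.16 ] turn [ 0.0001  0.0001 -0.0017]
```

```bash
python3 -m creep '{"translation":[[0,-0.01,0.06],[0,0,0.05],[0,0,0.05],[0,0,0.02],[0,0,0]],"turn":[[0,0,0],[0,0,0],[0,0,0],[0,0,0],[0,0,0]],"grip":[0,0,0,0,0]}' | grep -E "pos|^force:"
python3 -m creep '{"translation":[[0,0,0.025],[0,0,0.025],[0,0,0]],"turn":[[0,0,0],[0,0,0],[0,0,0]],"grip":[0,0,0]}'| grep -E "pos|^force:"
python3 -m creep '{"translation":[[0,0,0.02],[0,0,0.01],[0,0,0]],"turn":[[0,0,0],[0,0,0],[0,0,0]],"grip":[0,0,0]}'| grep -E "pos|^force:"
```

```text
tool_pos: [0.4905, 0.0599, 0.0554]
force: [-0.4, 0.3, 0.6]
tool_pos: [0.4909, 0.06, 0.0517]
force: [-0.7, -0.3, 3.2]
tool_pos: [0.4911, 0.06, 0.0493]
force: [0.2, -0.5, 3.7]
```

Only 3.7 N here, against about 8 N on the others at the same depth, so this is the soft one. I'll continue to its stop.

```bash
for i in 1 2 3 4; do python3 -m creep '{"translation":[[0,0,0.0075],[0,0,0]],"turn":[[0,0,0],[0,0,0]],"grip":[0,0]}'| grep -E "pos|^force:"; done
```

```text
tool_pos: [0.4911, 0.06, 0.0487]
force: [1.1, -0.0, 3.8]
tool_pos: [0.4911, 0.06, 0.0481]
force: [1.8, 0.3, 4.3]
tool_pos: [0.4912, 0.06, 0.0476]
force: [2.2, 0.6, 4.1]
tool_pos: [0.4912, 0.06, 0.0472]
force: [1.3, 0.9, 7.0]
```

```bash
for i in 1 2; do python3 -m creep '{"translation":[[0,0,0.0075],[0,0,0]],"turn":[[0,0,0],[0,0,0]],"grip":[0,0]}'| grep -E "pos|^force:"; done
python3 -m creep '{"translation":[[0,0,0],[0,0,0],[0,0,0],[0,0,0],[0,0,0]],"turn":[[0,0,0],[0,0,0],[0,0,0],[0,0,0],[0,0,0]],"grip":[0,0,0,0,0]}'| grep -E "pos|^force:"
```

```text
tool_pos: [0.4913, 0.06, 0.0469]
force: [0.5, -0.7, 9.3]
tool_pos: [0.4913, 0.0601, 0.0467]
force: [-0.7, -0.5, 11.7]
tool_pos: [0.4914, 0.0601, 0.0467]
force: [-0.9, 0.3, 11.5]
```

```bash
python3 -m creep '{"translation":[[0,0,-0.1],[0,0,-0.4],[0,0,-0.4],[0.5,0,0],[0.5,0,0]],"turn":[[0,0,0],[0,0,0],[0,0,0],[0,0,0],[0,0,0]],"grip":[0,0,0.6,0.6,0.6]}' >/dev/null
python3 -m creep '{"translation":[[0.38,0,0],[0,0,0],[0,0,0],[0,0,0]],"turn":[[0,0,0],[0,0,0],[0,0,0],[0,0,0]],"grip":[0.6,0.6,0.6,0.6]}' >/dev/null
python3 -c "
from h import *
go([.6012,.0855,.075],13.5)"
```

```text
pos [0.5968 0.0849 0.1171] rot [1.7997e+02 1.0000e-01 1.3310e+01] F [-0.3   0.07 -0.69] w 0.0514 t 14.88
units now-axes [0.056 0.005 0.526] target-axes [0.056 0.005 0.526] turn [ 0.0002  0.0006 -0.0011]
```

```bash
python3 -m creep '{"translation":[[0.05,0,0.25],[0,0,0.27],[0,0,0],[0,0,0]],"turn":[[0,0,0],[0,0,0],[0,0,0],[0,0,0]],"grip":[0.6,0.6,0.6,0.6]}' | grep -E "pos|^force:"
python3 - <<'E'
from h import *
go([.6012,.0855,.047])
c=cam("scene"); crop(c,230,170,180,140,4,"pics/s2.png")
E
```

```text
tool_pos: [0.602, 0.0863, 0.076]
force: [-0.2, 0.3, 0.3]
pos [0.602  0.0863 0.076 ] rot [180.    -0.    13.32] F [-0.16  0.31  0.25] w 0.0522 t 15.38
units now-axes [-0.012  0.008  0.362] target-axes [-0.012  0.008  0.362] turn [ 0.    -0.    -0.001]
```

View pics/s2.png

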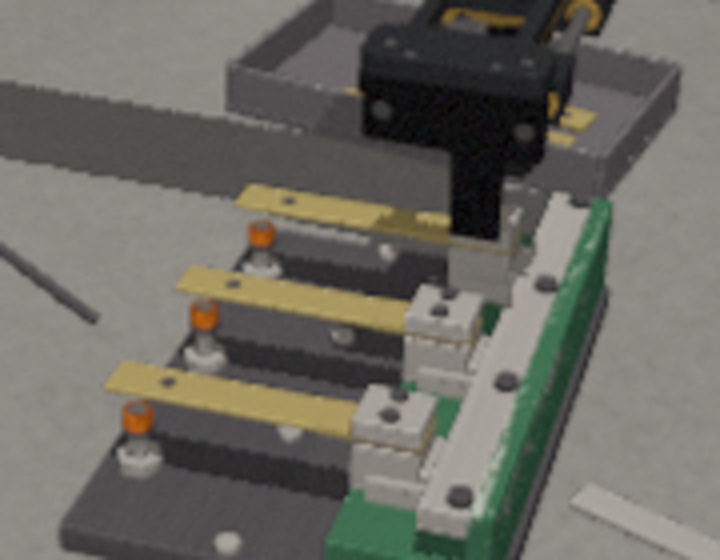

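The fingers at (475,235) straddle the far shoe, and all the blades are seated. I'll go down and grip.

```bash
python3 -m creep '{"translation":[[-0.01,0.008,0.18],[0,0,0.175],[0,0,0]],"turn":[[0,0,0],[0,0,0],[0,0,0]],"grip":[0.6,0.6,0.6]}' | grep -E "pos|^force:"
python3 -m creep '{"translation":[[0,0,0],[0,0,0],[0,0,0],[0,0,0],[0,0,0]],"turn":[[0,0,0],[0,0,0],[0,0,0],[0,0,0],[0,0,0]],"grip":[0.2,0.2,0.2,0.2,0.2]}' 35
```

```text
tool_pos: [0.5999, 0.0851, 0.0455]
force: [-0.1, -1.3, 0.9]
time_s: 16.42
tool_pos: [0.6016, 0.0856, 0.0479]
tool_rot: [180.0, -0.0, 13.3]
force: [-0.7, -0.1, 1.2]
grip_width: 0.0257
grasp_force: 35.0
```

```bash
python3 -m creep '{"translation":[[-0.04,0,0],[-0.06,0,0],[-0.06,0,0],[-0.06,0,0],[-0.06,0,0]],"turn":[[0,0,0],[0,0,0],[0,0,0],[0,0,0],[0,0,0]],"grip":[0.2,0.2,0.2,0.2,0.2]}'
python3 -m creep '{"translation":[[-0.06,0,0],[0,0,0]],"turn":[[0,0,0],[0,0,0]],"grip":[0.2,0.2]}'
```

```text
time_s: 17.05
tool_pos: [0.5796, 0.0803, 0.0478]
tool_rot: [180.0, -0.1, 13.3]
force: [2.6, 0.2, 1.6]
grip_width: 0.0257
grasp_force: 35.0
time_s: 17.3
tool_pos: [0.5744, 0.0791, 0.0478]
tool_rot: [180.0, 0.0, 13.3]
force: [-0.7, -0.3, 5.4]
grip_width: 0.026
grasp_force: 35.0
```

```bash
python3 -m creep '{"translation":[[0,0,-0.1],[0,0,-0.3],[0,0,-0.4],[0,0,-0.4],[0,0,-0.2]],"turn":[[0,0,0],[0,0,0],[0,0,0],[0,0,0],[0,0,0]],"grip":[0.2,0.2,0.2,0.2,0.2]}'
python3 - <<'E'
from h import *
go([.5395,-.3235,.06],-7.1)
c=cam("scene"); crop(c,200,130,200,150,4,"pics/s3.png")
E
```

```text
time_s: 17.92
tool_pos: [0.5746, 0.0792, 0.1604]
tool_rot: [180.0, 0.0, 13.3]
force: [0.3, 0.5, -2.2]
grip_width: 0.0262
grasp_force: 35.0
pos [0.5746 0.0792 0.1604] rot [1.7999e+02 2.0000e-02 1.3320e+01] F [ 0.3   0.52 -2.25] w 0.0262 t 17.93
units now-axes [-1.586  4.797  1.257] target-axes [0.187 5.049 1.255] turn [1.000e-04 1.000e-04 1.134e-01]
```

View pics/s3.png

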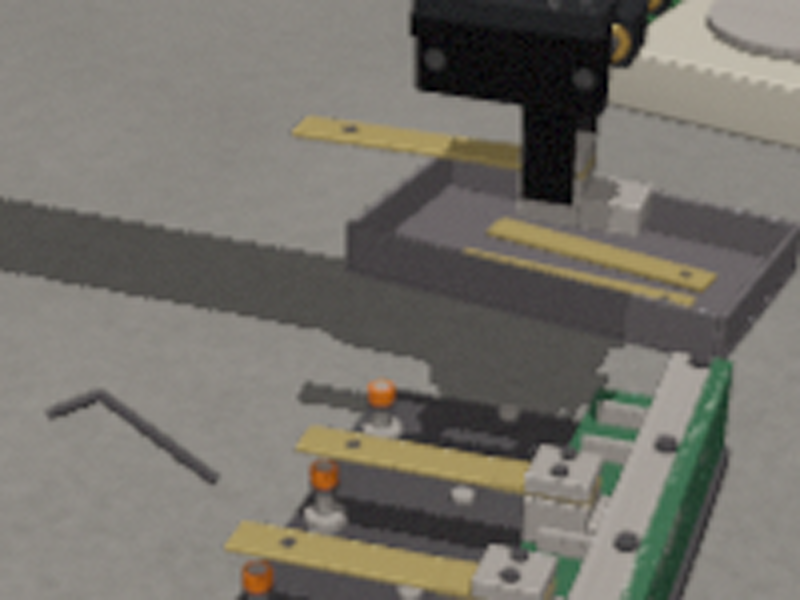

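The spring hangs level in the fingers, with its tip at (300,125) and its heel at (630,205). The two sound springs are still seated. I'll turn and carry it to the tray.

```bash
python3 -m creep '{"translation":[[0,0,-0.1],[0,0,-0.1],[0,0.3,0],[0,0.45,0],[0.1,0.45,0]],"turn":[[0,0,0.0567],[0,0,0.0567],[0,0,0],[0,0,0],[0,0,0]],"grip":[0.2,0.2,0.2,0.2,0.2]}' >/dev/null
python3 -m creep '{"translation":[[0.1,0.5,0],[0,0.5,0],[0,0.5,0],[0,0.5,0],[0,0.5,0]],"turn":[[0,0,0],[0,0,0],[0,0,0],[0,0,0],[0,0,0]],"grip":[0.2,0.2,0.2,0.2,0.2]}' >/dev/null
python3 -m creep '{"translation":[[0,0.5,0],[0,0.5,0],[0,0.3,0],[0,0,0],[0,0,0]],"turn":[[0,0,0],[0,0,0],[0,0,0],[0,0,0],[0,0,0]],"grip":[0.2,0.2,0.2,0.2,0.2]}'
python3 - <<'E'
from h import *
go([.5395,-.3235,.023],-7.1)
c=cam("top"); crop(c,400,180,180,190,3,"pics/t2.png")
E
```

```text
time_s: 19.85
tool_pos: [0.5418, -0.3174, 0.175]
tool_rot: [-179.9, 0.0, -7.0]
force: [0.1, -0.0, -3.2]
grip_width: 0.0258
grasp_force: 35.0
pos [ 0.5418 -0.3174  0.175 ] rot [-1.7988e+02  4.0000e-02 -6.9800e+00] F [ 0.1  -0.04 -3.16] w 0.0258 t 19.85
units now-axes [-0.018  0.083  1.899] target-axes [-0.019  0.079  1.899] turn [-0.0006  0.0002  0.0007]
```

View pics/t2.png

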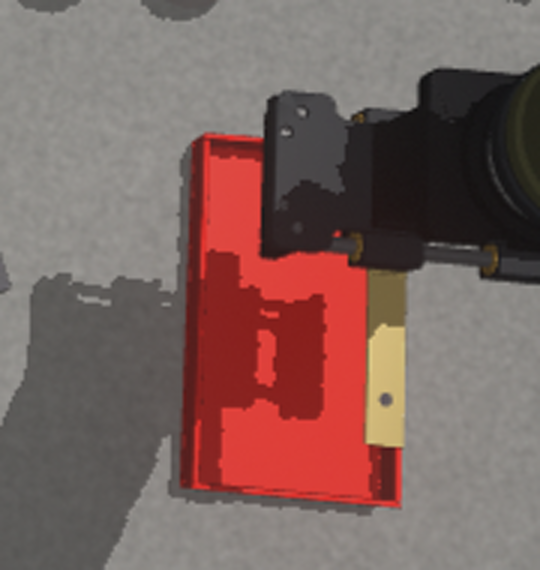

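The blade appears near the right wall at (385,360), but that is parallax from its height of about 0.19 m. The computed position is on the tray's centreline, so I'll lower it.

```bash
python3 -m creep '{"translation":[[-0.018,0.06,0.3],[0,0,0.4],[0,0,0.4],[0,0,0.3],[0,0,0.2]],"turn":[[0,0,0],[0,0,0],[0,0,0],[0,0,0],[0,0,0]],"grip":[0.2,0.2,0.2,0.2,0.2]}' >/dev/null
python3 -m creep '{"translation":[[0,0,0.15],[0,0,0.1],[0,0,0]],"turn":[[0,0,0],[0,0,0],[0,0,0]],"grip":[0.2,0.2,0.2]}' | grep -E "pos|^force:"
python3 - <<'E'
from h import *
go([.5395,-.3235,.02],-7.1)
c=cam("scene"); crop(c,40,260,220,180,3,"pics/s4.png")
E
```

```text
tool_pos: [0.5392, -0.3242, 0.0274]
force: [-0.4, -1.0, -2.0]
pos [ 0.5392 -0.3242  0.0274] rot [-1.7999e+02  2.0000e-02 -7.1000e+00] F [-0.44 -0.97 -1.98] w 0.026 t 20.9
units now-axes [ 0.002 -0.009  0.092] target-axes [ 0.002 -0.009  0.092] turn [-0.      0.0001  0.    ]
```

View pics/s4.png

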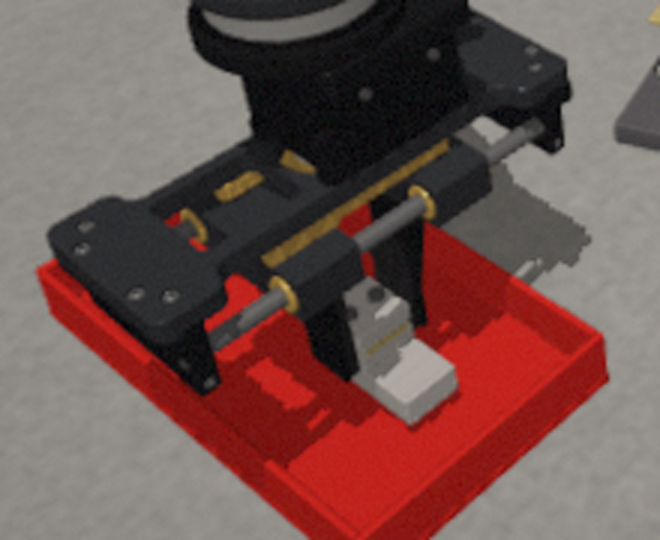

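The shoe at (390,350) is well inside the tray. I'll lower it the last millimetres.

```bash
python3 -m creep '{"translation":[[0,0,0.03],[0,0,0.03],[0,0,0.02],[0,0,0]],"turn":[[0,0,0],[0,0,0],[0,0,0],[0,0,0]],"grip":[0.2,0.2,0.2,0.2]}' | grep -E "pos|^force:"
for i in 1 2; do python3 -m creep '{"translation":[[0,0,0.012],[0,0,0]],"turn":[[0,0,0],[0,0,0]],"grip":[0.2,0.2]}' | grep -E "pos|^force:"; done
```

```text
tool_pos: [0.5392, -0.3243, 0.021]
force: [-0.7, -0.4, -3.3]
tool_pos: [0.5393, -0.3243, 0.0202]
force: [-0.4, -0.8, -2.9]
tool_pos: [0.5393, -0.3243, 0.0192]
force: [0.0, -0.2, -3.1]
```

```bash
for i in 1 2; do python3 -m creep '{"translation":[[0,0,0.01],[0,0,0]],"turn":[[0,0,0],[0,0,0]],"grip":[0.2,0.2]}' | grep -E "pos|^force:"; done
```

```text
tool_pos: [0.5393, -0.3243, 0.0184]
force: [-0.3, 0.1, -2.4]
tool_pos: [0.5394, -0.3244, 0.0179]
force: [-0.2, 0.8, 0.1]
```

Contact with the floor. I'll release and retreat.

```bash
python3 -m creep '{"translation":[[0,0,0.004],[0,0,0],[0,0,0],[0,0,0],[0,0,0]],"turn":[[0,0,0],[0,0,0],[0,0,0],[0,0,0],[0,0,0]],"grip":[0.2,0.6,0.6,0.6,0.6]}' | grep -vE "rot"
python3 -m creep '{"translation":[[0,0,-0.1],[0,0,-0.3],[0,0,-0.5],[0,0,-0.5],[0,0,-0.5]],"turn":[[0,0,0],[0,0,0],[0,0,0],[0,0,0],[0,0,0]],"grip":[0.6,0.6,0.6,0.6,0.6]}' >/dev/null
python3 -m creep '{"translation":[[0,0,0],[0,0,0],[0,0,0],[0,0,0]],"turn":[[0,0,0],[0,0,0],[0,0,0],[0,0,0]],"grip":[0.6,0.6,0.6,0.6]}'
python3 - <<'E'
from h import *
c=cam("scene"); crop(c,40,120,400,300,2,"pics/s5.png")
E
```

```text
time_s: 23.08
tool_pos: [0.5394, -0.3243, 0.0173]
force: [0.1, -0.5, 0.3]
grip_width: 0.0504
grasp_force: 0.0
time_s: 24.2
tool_pos: [0.5387, -0.324, 0.168]
tool_rot: [-179.9, 0.1, -7.1]
force: [0.1, 0.1, 0.6]
grip_width: 0.0523
grasp_force: 0.0
```

View pics/s5.png

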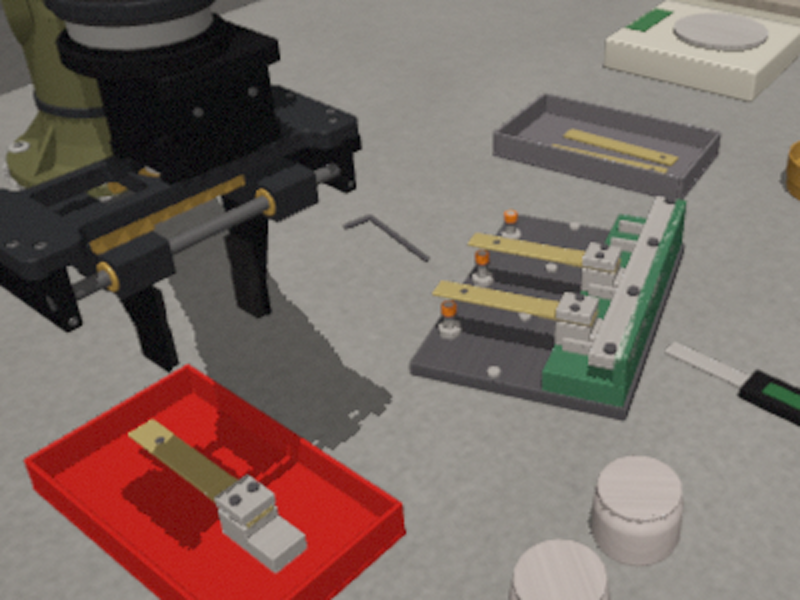

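The spring stands upright inside the red tray at (230,500). Both sound springs are seated at (600,265) and (577,315), and the gripper is clear.

```bash
python3 -c "
from cell import env
print(env.sign_off())"
```

```text
the job is handed in; nothing more can be done
None
```

The soft spring was in the left (+y) station; it went down onto its stop at about half the force of the other two, and it now stands in the red reject tray with both sound springs still seated and the job handed in at about 24 s.

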